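Stop the germination unit rocking with a wedge

ROBOT

A 7-joint arm with a two-finger parallel gripper is mounted at the origin on the work surface. World frame = base frame: x ahead of the robot, y to its left, z up, the work surface at z = 0. Lengths are in m, angles in rad, forces in N, time in s.
With the tool pointing down it reaches from about 0.4 to 0.85 m from the base axis. Payload 10.4 kg.
Tool frame: the origin (TCP) lies at the very end of the fingers, on their centre line; the grasp point (between the pads) lies 19 mm behind it; z points along the fingers, y is the line along which they close (so a half turn about z gives the same grasp; the last joint's range is limited). The gripper opens to 87 mm and grips with 3 to 60 N. Pads are 19 mm wide; open, the fingers measure 117 mm over their backs; the gripper's body (75 mm by 190 mm) begins 51 mm behind the grasp point.
Start: joints at [-1.328, 0.332, -0.065, 1.46, 0.022, 1.35, -0.088], TCP at [0.164, 0.603, 0.197] pointing down, gripper open.
Joint ranges: [-2.6, 2.6], [-0.5, 2.12], [-1.47, 1.34], [0.16, 2.42], [-1.27, 4.41], [0.06, 2.06], [-2.6, 2.6]. Speed limits (rad/s): [2.22, 2.22, 2.79, 2.79, 3.14, 3.14, 3.14].

INTERFACE

Orientations are given as a unit quaternion [x, y, z, w].
In Python, from bench import * gives the robot as it stands.
- The arm moves only by the tool step_arm, never from a script. Its arguments are lists of equal length, an entry for each row: "delta_pos": the shift along the world's x, y, z in units of 25 mm (1.0 is 25 mm), a list of three; "turn": the turn about the world's z in units of 0.12 rad (1.0 is 0.12 rad). In form: {"delta_pos": [[tx, ty, tz], ...], "turn": [turn, ...]}. A call has 1 to 12 rows; each row shifts and turns the commanded pose from where the row before left it; what a row does not reach is not made up. A row lasts 1/10 s, in which the tool goes at most 50 mm and 8.59 degrees, less where a joint would pass 70% of its speed; a pose out of reach is approached as far as the arm can. A call with a number of a shift or a turn outside -1 to 1 is refused whole. A call with a gripper value outside its range is refused whole. "grip" is the closure, from 0 (fully open) to 1 (shut), set as the call begins (left out, the last holds). The fingers move at their own pace and stop on an object; "newtons" is the grip in N (left out, the last holds). Time passes only in rows, so rows that do not move let the fingers close. It gives the time, the measured TCP pose, the force, the opening and the grip force at its end, in the units of the state.
- read_state(): the state, without advancing time (a new reading comes with each control period).
- camera(name): name is "side" or "top" or "wrist"; returns a dict with "image" (480x640x3 uint8, red, green, blue), "z_map" (480x640 float32, m along the optical axis (not along the pixel's ray), 0 where there is no reading), "mtx" (3x3 intrinsics, pixels), "view" (4x4, takes a point from world to camera coordinates). Camera axes: x right, y up, looking along -z (the intrinsics and any distortion apply to the point x, -y, -z); pixel columns grow to the right and rows downward; lengths in m; the calibration is good to about 2 mm. A picture is of the moment at which its call begins.
- close_job(): hands the job in; it is judged then, once.
The state is a dict: "time": time; "joint_positions": joint angles; "joint_vel": joint speeds; "joint_torque": joint torques, N m; "ee_pos": TCP position; "eef_rot": TCP orientation; "ft_force": force on the tool from outside, world axes, zero at the start; "torque": the same for the moment, N m; "width": finger opening in m; "grip_force": force on a finger pad.
Only numpy, scipy, OpenCV 4.12 (cv2) and the standard library are available. Lean on these libraries where they do the work, as an engineer would, in place of code of your own. Each camera call takes 0.05 s, during which the arm holds its last target. There are 200 camera calls.

TASK

The white germination unit rocks on its short foot: first press its green-spotted corner down with the fingertips to feel it rock, then push the orange wedge, thin end first, along the bench under the foot at that corner until the unit no longer rocks, without jacking it up or shoving it along. To finish, press firmly on the green spot again and end the program while still pressing, with the unit standing level and steady on its wedge. Nothing is to be picked up, and the pots and other things around are to stay where they are.

Things in the scene. Friction and masses are not known exactly. Their poses are not given: they have to be found in the camera images.
- unit: Loose white germination unit, 2.5 to 3.5 kg; body 220 (x) x 280 (y) mm, underside 26 mm and flat top 78 mm above the bench. Four round-ended rubber feet, 22 mm diameter, at x = +-85, y = +-110 mm; the one at (+85, +110) is short, so it stands level on the other three. Origin: bench level under its centre; x, y along its sides, z up.
- foot_root (a point): Where the short foot joins the unit's underside, 26 mm above the bench, right below the green spot. The foot's round end hangs 4 to 9 mm (unknown, differs each time) above the bench while the unit is level.
- corner_spot (a point): Centre of the flat green spot (36 mm disc) on the unit's top right above the short foot, 25 and 30 mm in from that corner's two edges, 79 mm above the bench. About 2 N downwards here tips the unit until the short foot meets the bench (or the wedge); released, it rocks back level. Once wedged it hardly gives.
- pots_top (a point): Middle of the block of black seedling pots fixed on the unit's top, 130 (unit x) x 175 (unit y) mm, 105 mm above the bench; soft-looking leaves reach 145 mm. The pots end 50 mm (x) and 65 mm (y) short of the green spot's centre.
- wedge: Loose orange wedge flat on the bench, 130 (own y) x 50 (own x) mm, 0.12 kg. Top slopes evenly from 2 mm high at the thin end (-y) to 20 mm at the upright thick end (+y). Origin: centre of underside. Starts on the unit's +y side in front of the short foot, thin end towards it, up to 10 mm out of line and 0.15 rad askew.
- wedge_back (a point): Middle of the wedge's thick upright end face (50 wide x 20 high mm), 10 mm above the bench: the face to push on. The wedge slides with 1 to 2 N; once it meets the short foot the push needed rises steeply, and about 10 N begins to shove the unit along or jack it up.
- wedge_tip (a point): Middle of the wedge's thin end, 1 mm above the bench.
- pot_far: Loose black square plant pot with a sprout, 60 mm wide, 52 mm high, leaves to 85 mm; beside the wedge's path. Leave alone. Origin: centre of underside.
- pot_near: The same kind of pot on the other side of the wedge's path. Leave alone. Origin: centre of underside.
- spray: Loose clear bottle with blue cap, 68 mm diameter, 170 mm high. Leave alone. Origin: centre of underside.
- jar: Loose amber jar, 60 mm diameter, 80 mm high. Leave alone. Origin: centre of underside.
- spatula: Loose spatula with a wooden handle, 170 mm long, lying on the bench. Leave alone.
- beaker: Loose clear beaker, 66 mm diameter, 85 mm high. Leave alone. Origin: centre of underside.
Not all that is in view belongs to the job. What is meant by the wedge is not purple, and is the larger of those in its own colour.

How it is judged:
On the way:
1. the fingers press the green-spotted corner down and the unit rocks over (tips by more than 0.022 rad) before the wedge is under it (angle between unit's own z axis and vertical above 0.022 rad and contact force between the fingers and unit above 0.5 N and horizontal distance between the grasp point and corner_spot below 0.06 m and contact force between wedge and unit below 0.1 N), for 0.1 s.
At the end, for the whole second after the job is handed in: Fingers press within 60 mm of the green spot with 3 to 40 N, off the wedge; the unit stays level within 0.016 rad (about 2 mm at the foot), borne by the wedge (over 1.5 N) lying flat on the bench (tilt under 0.06 rad, raised under 5 mm); all at rest, the unit within 15 mm of its start (contact force between the fingers and unit between 3 and 40 N and horizontal distance between the grasp point and corner_spot below 0.06 m and contact force between wedge and unit above 1.5 N and contact force between the fingers and wedge below 0.2 N and angle between unit's own z axis and vertical below 0.016 rad and angle between wedge's own z axis and vertical below 0.06 rad and height (world z) of wedge below 0.005 m and distance of unit from where it was at the start of the episode below 0.015 m and linear speed of each of unit, wedge below 0.02 m/s); the arm keeps its last pose, push and grip.
It fails at once if the wedge is picked up or tipped (its underside centre over 20 mm up, or tipped over 0.35 rad) (height (world z) of wedge above 0.02 m or angle between wedge's own z axis and vertical above 0.35 rad).
It fails at once if the unit is lifted, jacked high or thrown about (its centre over 15 mm up, or tipped over 0.15 rad) (height (world z) of unit above 0.015 m or angle between unit's own z axis and vertical above 0.15 rad).
It fails at once if the unit is shoved more than 40 mm along the bench (distance of unit from where it was at the start of the episode above 0.04 m).
It fails at once if a pot, the bottle, the jar, the spatula or the beaker is moved by more than 20 mm (distance of any of pot_far, pot_near, spray, jar, spatula, beaker from where it was at the start of the episode above 0.02 m).
It also fails if it takes over 51 s, if anything falls off the work surface, if the arm or the gripper's body presses on something with over 40 N, if the wrist force passes 120 N, or if a joint passes its speed limit or range.

## Working session

There is one attempt and no reset: what is moved stays moved. The work goes in short steps, Python scripts to look and compute and a tool call to move; the robot and the scene stay as the last step left them, time stands still between calls to the robot, and variables do not carry over. Pictures are saved under pics/ and viewed, at most 10 in all, crops included, and the job is handed in when it is done.

Besides the shell and the picture viewer there is one more tool, called after "Call:" as name(argument=value, ...), one argument or row to a line, values as JSON. step_arm: Moves the arm, as the interface text tells. Shifts and turns lie within -1 to 1; 1 stands for 25 mm of shift or 0.12 rad of turn. Its arguments: {"type":"object","properties":{"delta_pos":{"type":"array"},"turn":{"type":"array"},"grip":{"type":"number"},"newtons":{"type":"number"}},"required":["delta_pos","turn"]}

```bash
mkdir -p pics
cat > h.py <<'E'
from bench import *
import numpy as np, cv2
def pts(c):
    z=c["z_map"].astype(float);K=c["mtx"];v,u=np.indices(z.shape)
    X=(u-K[0,2])/K[0,0]*z;Y=(v-K[1,2])/K[1,1]*z
    P=np.stack([X,-Y,-z,np.ones_like(z)],-1)
    return (P@np.linalg.inv(c["view"]).T)[...,:3]
def save(c,n): cv2.imwrite(f"pics/{n}.png",c["image"][...,::-1])
E
python3 - <<'E'
from h import *
for n in("top","side"):
    c=camera(n);save(c,n+"0");np.savez(n+"0.npz",**c)
s=read_state();print(s)
E
```

```text
{'time': 0.1, 'joint_positions': array([-1.32758953,  0.33282556, -0.06469194,  1.4608769 ,  0.02162134,
        1.34989044, -0.08848304]), 'joint_vel': array([-6.42431484e-04, -3.36277051e-03,  2.28077280e-03, -1.29451038e-03,
        3.43435866e-04, -3.96198025e-04, -3.54762262e-05]), 'joint_torque': array([ 1.06430787e-03, -6.24546576e+01,  2.42284167e-02, -3.90709233e+01,
       -6.15082355e-02,  3.65890854e-02,  3.58947159e-05]), 'ee_pos': array([0.16409589, 0.60267286, 0.19611362]), 'eef_rot': array([ 1.32495779e-01,  9.91183355e-01, -6.50513831e-04, -4.54191590e-05]), 'ft_force': array([ 0.07074201, -0.79626478,  0.14265445]), 'torque': array([ 0.06722331, -0.03623486,  0.01790984]), 'grip_force': 0.0, 'width': 0.08718582832285757}
```

View pics/top0.png

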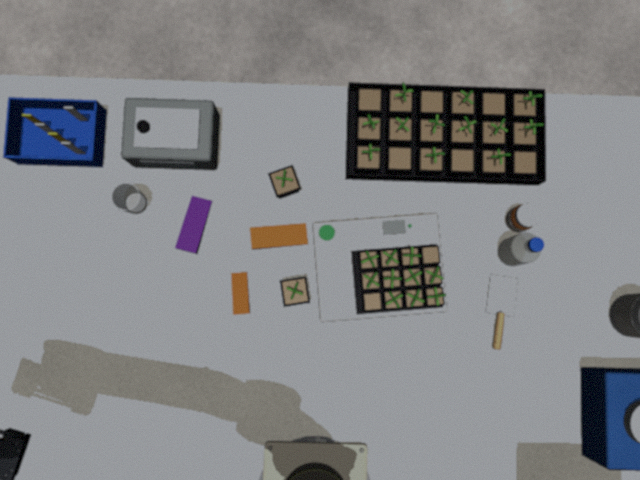

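View pics/side0.png

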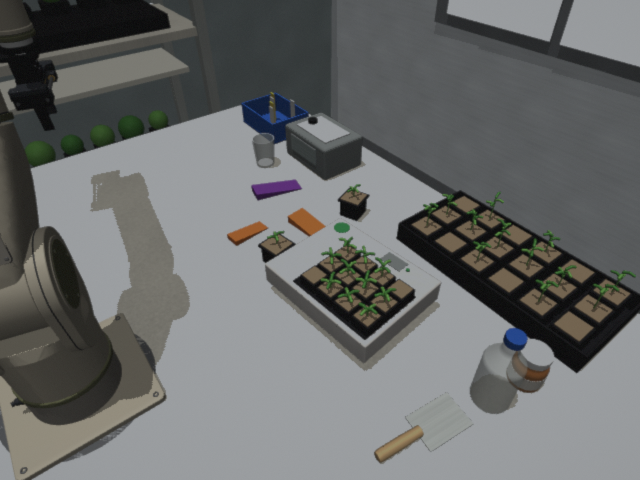

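The top picture shows the robot base at the bottom, with the unit around (380,268) and its green spot at (327,232). The larger orange wedge is at (279,236), with pots at (285,180) and (295,291). The small orange one at (240,293) is a decoy.

Run:
```python
from h import *
c=dict(np.load("top0.npz"));P=pts(c);im=c["image"].astype(int)
R,G,B=im[...,0],im[...,1],im[...,2]
hsv=cv2.cvtColor(c["image"],cv2.COLOR_RGB2HSV)
def comp(m,n):
    k,l,s,_=cv2.connectedComponentsWithStats(m.astype(np.uint8))
    for i in range(1,k):
        if s[i,4]>60:
            q=P[l==i]; q=q[np.isfinite(q).all(1)]
            r=cv2.minAreaRect((q[:,:2]*1000).astype(np.float32))
            print(n,s[i],"mean",q.mean(0).round(4),"zmed",np.median(q[:,2]).round(4),"rect",r, (cv2.boxPoints(r)).round(1).tolist())
comp((hsv[...,0]<18)&(hsv[...,1]>170)&(hsv[...,2]>120),"orange")
w=np.zeros(R.shape,bool);w[220:245,315:340]=1
comp(w&(hsv[...,0]>45)&(hsv[...,0]<85)&(hsv[...,1]>100),"green")
roi=np.zeros(R.shape,bool);roi[200:330,300:460]=1
m=roi&(P[...,2]>.06)&(P[...,2]<.09); comp(m,"unit")
for n,(a,b,d,e) in dict(far=(160,205,262,305),near=(272,310,275,315)).items():
    r=np.zeros(R.shape,bool);r[a:b,d:e]=1
    comp(r&(P[...,2]>.03),n)
```

```text
orange [252 225  54  22 692] mean [0.5806 0.1028 0.0148] zmed 0.0105 rect ((502.5681457519531, 89.1949462890625), (205.56944274902344, 122.7302017211914), 10.038359642028809) [[390.70001220703125, 131.6999969482422], [412.1000061035156, 10.899999618530273], [614.5, 46.70000076293945], [593.0999755859375, 167.5]]
orange [233 274  15  39 460] mean [0.4465 0.1865 0.0172] zmed 0.0081 rect ((450.66375732421875, 108.61117553710938), (87.91029357910156, 190.94869995117188), 3.1687204837799072) [[401.5, 201.5], [412.1000061035156, 10.899999618530273], [499.79998779296875, 15.699999809265137], [489.29998779296875, 206.39999389648438]]
green [320 226  14  14 158] mean [ 0.5836 -0.0064  0.0776] zmed 0.0775 rect ((583.0945434570312, -6.520394325256348), (29.82444190979004, 28.881877899169922), 2.39908504486084) [[567.5999755859375, 7.300000190734863], [568.7999877929688, -21.600000381469727], [598.5999755859375, -20.299999237060547], [597.4000244140625, 8.5]]
unit [ 312  214  135  108 8242] mean [ 0.5211 -0.0977  0.0775] zmed 0.0774 rect ((510.86737060546875, -124.35150146484375), (220.4563446044922, 280.7452087402344), 6.257265090942383) [[386.0, 3.200000047683716], [416.6000061035156, -275.8999938964844], [635.7000122070312, -251.89999389648438], [605.0999755859375, 27.200000762939453]]
far [268 165  33  33 693] mean [0.6989 0.0929 0.06  ] zmed 0.0534 rect ((576.3963623046875, 44.5556640625), (330.54412841796875, 59.76296615600586), 21.47542381286621) [[411.70001220703125, 11.899999618530273], [433.5, -43.79999923706055], [741.0999755859375, 77.30000305175781], [719.2999877929688, 132.89999389648438]]
near [279 277  31  30 725] mean [0.4514 0.0612 0.0597] zmed 0.0534 rect ((443.5948486328125, 53.77007293701172), (78.83306121826172, 71.63994598388672), 11.423080444335938) [[397.8999938964844, 81.0999984741211], [412.1000061035156, 10.899999618530273], [489.29998779296875, 26.5], [475.1000061035156, 96.69999694824219]]
```

Run:
```python
from h import *
c=dict(np.load("top0.npz"));P=pts(c);hsv=cv2.cvtColor(c["image"],cv2.COLOR_RGB2HSV)
ok=c["z_map"]>0
def rep(m,n):
    k,l,s,_=cv2.connectedComponentsWithStats(m.astype(np.uint8))
    for i in range(1,k):
        if s[i,4]>60:
            q=P[l==i];r=cv2.minAreaRect((q[:,:2]*1000).astype(np.float32))
            print(n,s[i],q.mean(0).round(4),[np.round(x,1) for x in r],cv2.boxPoints(r).round(0).tolist())
            if n=="orange":
                A=np.c_[q[:,:2],np.ones(len(q))];g=np.linalg.lstsq(A,q[:,2],rcond=None)[0];print("slope",g,np.degrees(np.arctan2(g[1],g[0])))
def roi(a,b,d,e):
    r=np.zeros(ok.shape,bool);r[a:b,d:e]=1;return r
rep(ok&roi(200,310,225,312)&(hsv[...,0]<18)&(hsv[...,1]>140)&(hsv[...,2]>80)&(P[...,2]<.03),"orange")
for n,(a,b,d,e) in dict(far=(160,205,262,305),near=(272,310,275,315)).items():
    rep(ok&roi(a,b,d,e)&(P[...,2]>.03)&(P[...,2]<.1),n)
```

```text
orange [ 251  224   56   24 1053] [0.5807 0.1043 0.0109] [array([581.2, 103.6]), array([ 46.2, 125.1]), np.float64(8.3)] [[549.0, 162.0], [567.0, 38.0], [613.0, 45.0], [595.0, 169.0]]
slope [-0.02140217  0.1338353   0.0093399 ] 99.08548723725654
orange [232 273  17  37 515] [0.4491 0.1877 0.0077] [array([449.5, 188. ]), array([84.7, 33.4]), np.float64(7.8)] [[405.0, 199.0], [410.0, 166.0], [494.0, 177.0], [489.0, 210.0]]
slope [-0.13670735 -0.04362008  0.07727656] -162.30334778216383
far [268 165  33  33 691] [0.6998 0.0931 0.056 ] [array([701.5,  93.8]), array([61.6, 59.8]), np.float64(21.5)] [[662.0, 110.0], [684.0, 55.0], [741.0, 77.0], [719.0, 133.0]]
near [279 277  31  30 723] [0.4515 0.0613 0.0559] [array([451.8,  61.5]), array([59.8, 60.1]), np.float64(11.1)] [[417.0, 85.0], [428.0, 26.0], [487.0, 38.0], [475.0, 97.0]]
```

Call:
step_arm(
  delta_pos=[
    [0.67,-0.97,0],
    [0.67,-0.97,0],
    [0.67,-0.97,0],
    [0.67,-0.97,0],
    [0.67,-0.97,0],
    [0.67,-0.97,0],
    [0.67,-0.97,0],
    [0.67,-0.97,0],
    [0.67,-0.97,0],
    [0.67,-0.97,0],
    [0.67,-0.97,0],
    [0.67,-0.97,0],
  ],
  turn=[-1,-1,-1,-1,-1,-1,-1,-1,-1,-1,0,0],
  grip=1,
  newtons=20,
)

```text
time: 1.3
ee_pos: [0.3655, 0.3109, 0.1966]
eef_rot: [0.669, 0.743, -0.0, -0.0]
ft_force: [0.1, -0.2, 0.1]
width: 0.0026
grip_force: 0.0
```

Call:
step_arm(
  delta_pos=[
    [0.67,-0.97,0],
    [0.67,-0.97,0],
    [0.67,-0.97,0],
    [0.67,-0.97,0],
    [0.67,-0.97,0],
    [0.67,-0.97,0],
    [0.67,-0.97,0],
    [0.67,-0.97,0],
    [0.67,-0.97,0],
    [0.67,-0.97,0],
    [0.67,-0.97,0],
    [0.67,-0.97,0],
  ],
  turn=[0,0,0,0,0,0,0,0,0,0,0,0],
)

```text
time: 2.5
ee_pos: [0.5665, 0.0201, 0.1966]
eef_rot: [0.669, 0.743, -0.0, -0.0]
ft_force: [0.4, 1.3, 0.6]
width: 0.0007
grip_force: 0.0
```

Call:
step_arm(
  delta_pos=[
    [0.4,-0.6,0],
    [0,0,0],
    [0,0,0],
    [0,0,0],
  ],
  turn=[0,0,0,0],
)

```text
time: 2.9
ee_pos: [0.5757, 0.0073, 0.1967]
eef_rot: [0.668, 0.744, 0.0, -0.0]
ft_force: [0.1, 0.4, 0.7]
width: 0.0004
grip_force: 0.0
```

Run:
```python
from h import *
from scipy.spatial.transform import Rotation as Ro
s=read_state();print(s["time"],s["ee_pos"],s["ft_force"],s["width"]);print(Ro.from_quat(s["eef_rot"]).as_matrix().round(3))
```

```text
2.9 [0.57572254 0.00731132 0.19668882] [0.11086552 0.42128781 0.70827178] 0.00042339713038369066
[[-0.106  0.994 -0.   ]
 [ 0.994  0.106  0.001]
 [ 0.001 -0.    -1.   ]]
```

Call:
step_arm(
  delta_pos=[
    [0.3,-0.48,-0.8],
    [0,0,-0.8],
    [0,0,-0.8],
    [0,0,-0.8],
    [0,0,-0.8],
    [0,0,-0.4],
    [0,0,0],
    [0,0,0],
  ],
  turn=[0,0,0,0,0,0,0,0],
)

```text
time: 3.7
ee_pos: [0.584, -0.0055, 0.0876]
eef_rot: [0.669, 0.743, 0.0, 0.0]
ft_force: [0.5, -0.3, 0.3]
width: 0.0007
grip_force: 0.0
```

Call:
step_arm(
  delta_pos=[
    [0,0,-0.1],
    [0,0,-0.1],
    [0,0,-0.1],
    [0,0,-0.1],
    [0,0,0],
    [0,0,0],
  ],
  turn=[0,0,0,0,0,0],
)

```text
time: 4.3
ee_pos: [0.5836, -0.006, 0.0768]
eef_rot: [0.669, 0.743, -0.0, 0.0]
ft_force: [-0.5, -0.3, 0.1]
width: 0.0005
grip_force: 0.0
```

Call:
step_arm(
  delta_pos=[
    [0,0,-0.1],
    [0,0,-0.1],
    [0,0,0],
    [0,0,0],
  ],
  turn=[0,0,0,0],
)

```text
time: 4.7
ee_pos: [0.5836, -0.0059, 0.0718]
eef_rot: [0.669, 0.743, -0.0, -0.0]
ft_force: [0.7, -0.0, 0.3]
width: 0.0003
grip_force: 0.0
```

Call:
step_arm(
  delta_pos=[
    [0,0,-0.1],
    [0,0,0],
    [0,0,0],
  ],
  turn=[0,0,0],
)

```text
time: 5.0
ee_pos: [0.5836, -0.0059, 0.0693]
eef_rot: [0.669, 0.743, -0.0, -0.0]
ft_force: [0.5, -0.1, 1.1]
width: 0.0005
grip_force: 0.0
```

Run:
```python
from h import *
c=camera("side");im=cv2.resize(c["image"][170:350,220:460],(800,600));cv2.imwrite("pics/press1.png",im[...,::-1])
for i in range(3): s=read_state();print(s["ft_force"],s["torque"],s["joint_torque"][:4])
```

```text
[-0.63551248  0.29797419  0.26188938] [-0.08723705  0.05724936 -0.00376337] [-7.23962134e-03 -5.29903400e+01  8.89966339e+00 -3.41546488e+01]
[-0.63551248  0.29797419  0.26188938] [-0.08723705  0.05724936 -0.00376337] [-7.23962134e-03 -5.29903400e+01  8.89966339e+00 -3.41546488e+01]
[-0.63551248  0.29797419  0.26188938] [-0.08723705  0.05724936 -0.00376337] [-7.23962134e-03 -5.29903400e+01  8.89966339e+00 -3.41546488e+01]
```

View pics/press1.png

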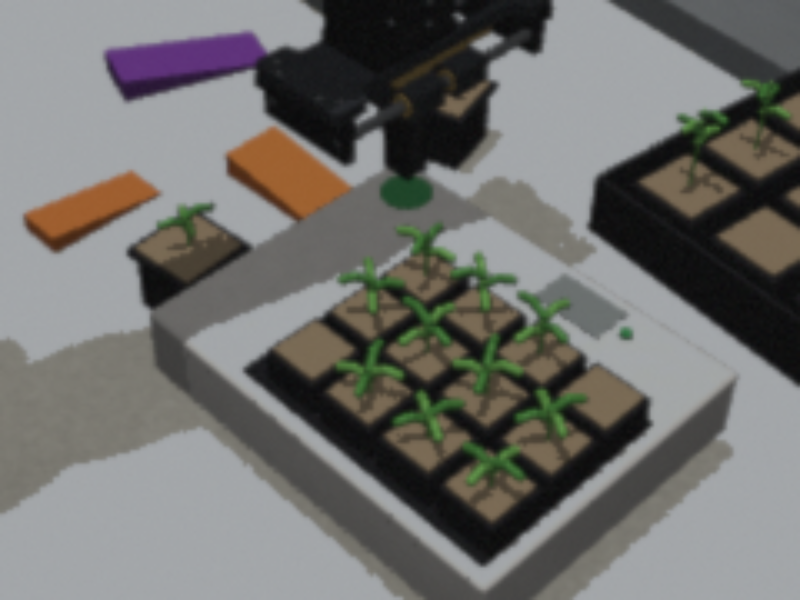

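The crop shows the closed fingers at the green spot (405,190) with the corner shaded. I'll fit planes to the unit's top to measure the tilt.

```bash
cat >> h.py <<'E'
C=np.array([.511,-.124]);a=.109
def uf(P): # world->unit frame xy
    d=P[...,:2]-C;return np.stack([d[...,0]*np.cos(a)+d[...,1]*np.sin(a),-d[...,0]*np.sin(a)+d[...,1]*np.cos(a)],-1)
def plane(c):
    P=pts(c);U=uf(P);x,y=U[...,0],U[...,1]
    m=(c["z_map"]>0)&(abs(x)<.1)&(abs(y)<.13)&(P[...,2]>.055)&(P[...,2]<.09)&~((x>.04)&(y>.07))
    for _ in range(5):
        A=np.c_[x[m],y[m],np.ones(m.sum())];g=np.linalg.lstsq(A,P[...,2][m],rcond=None)[0]
        m=m&(abs(x*g[0]+y*g[1]+g[2]-P[...,2])<.003)
    return g,m.sum(), g@[.085,.11,1]
E
python3 - <<'E'
from h import *
for n in("top","side"):
    print(n,plane(dict(np.load(n+"0.npz"))),plane(camera(n)))
E
```

```text
top (array([-0.01374471, -0.00846117,  0.07804793]), np.int64(3885), np.float64(0.07594890214165945)) (array([-0.01928924, -0.00428059,  0.0785064 ]), np.int64(2523), np.float64(0.07639594663214591))
side (array([-0.00988854, -0.00834027,  0.07923926]), np.int64(3014), np.float64(0.07748130699173959)) (array([-0.00961596, -0.00773066,  0.07927064]), np.int64(3016), np.float64(0.07760290906920192))
```

Run:
```python
from h import *
c=camera("side");P=pts(c)
V=c["view"];K=c["mtx"]
for p in([.5836,-.0059,.0693],[.5836,-.006,.079]):
    q=V@np.r_[p,1];print(K[0,0]*q[0]/-q[2]+K[0,2],K[1,1]*-q[1]/-q[2]+K[1,2],-q[2])
for v in range(205,236,2): print(v,c["image"][v,341],P[v,341].round(4),c["z_map"][v,341])
hsv=cv2.cvtColor(c["image"],cv2.COLOR_RGB2HSV)
m=(hsv[...,0]>45)&(hsv[...,0]<85)&(hsv[...,1]>100)&(P[...,2]>.05)
m[:215]=0;m[235:]=0;m[:,:325]=0;m[:,360:]=0
print(m.sum(),P[m].mean(0),P[m].min(0),P[m].max(0))
```

```text
341.19812018507974 229.49248382232207 0.9956739083950858
341.31391388211193 226.18799823318102 0.9892897957636717
205 [31 27 21] [ 0.5538 -0.0391  0.1715] 0.8953624
207 [14 14 15] [ 0.5707 -0.0188  0.1463] 0.931849
209 [14 14 13] [ 0.5729 -0.0163  0.1385] 0.9394216
211 [14 15 15] [ 0.5735 -0.0158  0.1325] 0.94389975
213 [14 14 15] [ 0.5727 -0.0169  0.1282] 0.945681
215 [11 12 13] [ 0.5738 -0.0158  0.1216] 0.95113707
217 [11 11 11] [ 0.5755 -0.0139  0.1141] 0.9579539
219 [11 12 11] [ 0.5751 -0.0146  0.1092] 0.96054643
221 [14 14 13] [ 0.574  -0.016   0.1051] 0.9618816
223 [15 30 18] [ 0.5747 -0.0153  0.0986] 0.96683574
225 [33 69 42] [ 0.5857 -0.0022  0.0789] 0.9926164
227 [32 69 41] [ 0.5797 -0.0096  0.081 ] 0.9840088
229 [30 68 40] [ 0.579  -0.0108  0.0764] 0.9860222
231 [34 70 43] [ 0.5716 -0.0198  0.0804] 0.97459304
233 [ 98 100  96] [ 0.5695 -0.0225  0.0776] 0.97375363
235 [106 104 102] [ 0.5668 -0.026   0.0756] 0.97170234
104 [ 0.58148768 -0.00927465  0.07941351] [ 0.56461376 -0.02449047  0.07636245] [0.59774082 0.00578103 0.09915681]
```

The side depth puts the fingertips at about z = 0.10, some 20 mm above the spot, although the reported TCP is 0.069. No contact has been made yet, so I'll go down slowly by force.

Call:
step_arm(
  delta_pos=[
    [0,0,-0.15],
    [0,0,-0.15],
    [0,0,-0.15],
    [0,0,-0.1],
    [0,0,0],
    [0,0,0],
  ],
  turn=[0,0,0,0,0,0],
)

```text
time: 5.8
ee_pos: [0.5837, -0.006, 0.0556]
eef_rot: [0.669, 0.743, -0.0, 0.0]
ft_force: [-1.1, 0.3, -0.2]
width: 0.0005
grip_force: 0.0
```

Run:
```python
from h import *
c=camera("side");print(plane(c));im=cv2.resize(c["image"][160:270,270:410],(784,600));cv2.imwrite("pics/press2.png",im[...,::-1])
P=pts(c)
for v in range(213,236,2): print(v,c["image"][v,341],P[v,341].round(4))
```

```text
(array([-0.01102158, -0.00875863,  0.07931366]), np.int64(3014), np.float64(0.07741337250410901))
213 [11 10 11] [ 0.5724 -0.0173  0.1286]
215 [14 14 14] [ 0.5711 -0.019   0.1248]
217 [16 15 17] [ 0.5719 -0.0182  0.1185]
219 [14 15 15] [ 0.5725 -0.0177  0.1124]
221 [16 13 15] [ 0.574  -0.0161  0.1051]
223 [11 10 12] [ 0.5741 -0.0161  0.0995]
225 [13 12 12] [ 0.5761 -0.0139  0.0914]
227 [15 16 13] [ 0.5748 -0.0155  0.0874]
229 [27 62 36] [ 0.5743 -0.0164  0.0826]
231 [34 70 43] [ 0.5716 -0.0198  0.0804]
233 [ 99 100  96] [ 0.5695 -0.0225  0.0776]
235 [106 105 102] [ 0.5636 -0.0298  0.0799]
```

View pics/press2.png

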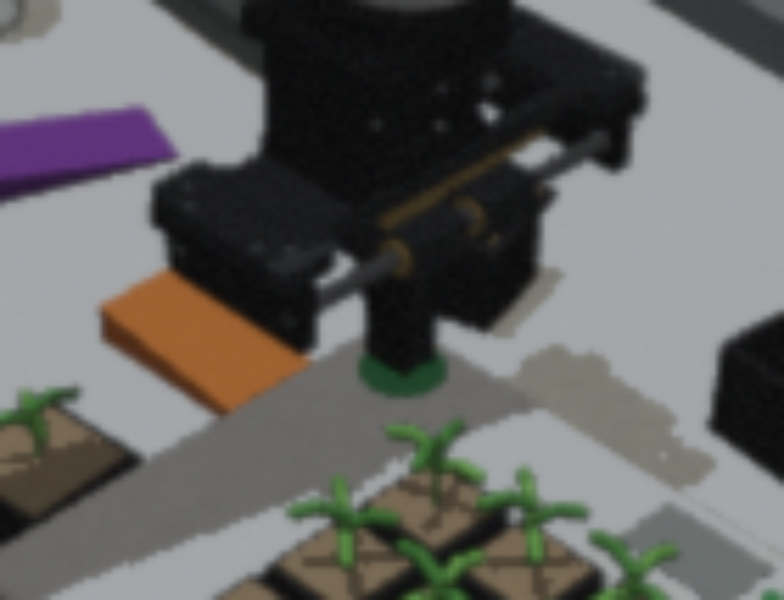

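The fingertip is now at about z = 0.084, so the true tip sits about 29 mm above the reported TCP. Continuing down in small steps.

Call:
step_arm(
  delta_pos=[
    [0,0,-0.1],
    [0,0,-0.1],
    [0,0,0],
    [0,0,0],
  ],
  turn=[0,0,0,0],
)

```text
time: 6.25
ee_pos: [0.5838, -0.0058, 0.0508]
eef_rot: [0.669, 0.743, 0.0, 0.0]
ft_force: [-0.5, 0.8, 2.5]
width: 0.0006
grip_force: 1.0
```

Call:
step_arm(
  delta_pos=[
    [0,0,-0.08],
    [0,0,0],
    [0,0,0],
  ],
  turn=[0,0,0],
)

```text
time: 6.55
ee_pos: [0.5838, -0.0058, 0.0487]
eef_rot: [0.669, 0.743, 0.0, 0.0]
ft_force: [1.5, 1.2, 2.5]
width: 0.0006
grip_force: 1.2
```

Call:
step_arm(
  delta_pos=[
    [0,0,-0.08],
    [0,0,0],
    [0,0,0],
  ],
  turn=[0,0,0],
)

```text
time: 6.85
ee_pos: [0.5835, -0.006, 0.0465]
eef_rot: [0.669, 0.743, -0.0, -0.0]
ft_force: [0.4, 1.7, 2.1]
width: 0.0004
grip_force: 1.0
```

Run:
```python
from h import *
print(plane(camera("side")),read_state()["ft_force"])
```

```text
(array([-0.04383427, -0.03455083,  0.07918085]), np.int64(2903), np.float64(0.07165434884030979)) [0.83134496 1.09005772 0.85157938]
```

Contact came at a reported z of about 0.052, and the unit has tipped about 0.04 rad. I'll continue to the stop to learn the gap.

Call:
step_arm(
  delta_pos=[
    [0,0,-0.06],
    [0,0,0],
    [0,0,0],
  ],
  turn=[0,0,0],
)

```text
time: 7.2
ee_pos: [0.5837, -0.0059, 0.0451]
eef_rot: [0.669, 0.743, 0.0, 0.0]
ft_force: [1.2, 0.9, 2.5]
width: 0.0002
grip_force: 1.1
```

Call:
step_arm(
  delta_pos=[
    [0,0,-0.06],
    [0,0,0],
    [0,0,0],
  ],
  turn=[0,0,0],
)

```text
time: 7.5
ee_pos: [0.584, -0.0057, 0.0445]
eef_rot: [0.669, 0.743, 0.0, 0.0]
ft_force: [-1.7, 2.0, 11.2]
width: 0.0004
grip_force: 5.6
```

Run:
```python
from h import *
c=camera("side");P=pts(c);s=read_state();t=s["ee_pos"];print(t,plane(c))
g=cv2.cvtColor(c["image"],cv2.COLOR_RGB2GRAY)
d=P-t;al=d[...,0]*.994+d[...,1]*.106;ac=-d[...,0]*.106+d[...,1]*.994
for lo in np.arange(-.11,.11,.02):
    m=(c["z_map"]>0)&(g<60)&(al>=lo)&(al<lo+.02)&(abs(ac)<.06)&(P[...,2]>.084)
    if m.sum()>5: print(lo.round(2),m.sum(),"z",np.percentile(P[...,2][m],[2,10,50]).round(3),"ac",ac[m].min().round(3),ac[m].max().round(3))
```

```text
[ 0.58402213 -0.00576583  0.04451828] (array([-0.05240145, -0.04132799,  0.07910118]), np.int64(2794), np.float64(0.07010098088454693))
-0.11 559 z [0.166 0.171 0.435] ac -0.037 0.036
-0.09 487 z [0.143 0.148 0.183] ac -0.038 0.038
-0.07 466 z [0.158 0.183 0.196] ac -0.04 0.033
-0.05 1841 z [0.154 0.19  0.297] ac -0.044 0.038
-0.03 1030 z [0.104 0.163 0.276] ac -0.051 0.037
-0.01 1009 z [0.089 0.153 0.323] ac -0.056 0.011
0.01 427 z [0.149 0.163 0.301] ac -0.057 -0.01
0.03 71 z [0.152 0.158 0.177] ac -0.038 -0.019
0.05 144 z [0.156 0.159 0.18 ] ac -0.038 0.025
0.07 317 z [0.144 0.148 0.177] ac -0.038 0.035
```

Call:
step_arm(
  delta_pos=[
    [0,0,0.2],
    [0,0,0.4],
    [0,0,0.6],
    [0,0,0.6],
    [0,0,0.6],
    [-0.1,0.9,0],
    [-0.1,1,0],
    [-0.1,1,0],
    [-0.1,1,0],
    [-0.1,1,0],
    [-0.05,1,0],
    [0,1,0],
  ],
  turn=[0,0,0,0,0,0,0,0,0,0,0,0],
)

```text
time: 8.75
ee_pos: [0.57, 0.1677, 0.1049]
eef_rot: [0.669, 0.743, 0.001, 0.0]
ft_force: [0.2, -1.0, -1.3]
width: 0.0006
grip_force: 0.0
```

Call:
step_arm(
  delta_pos=[
    [0,0.9,0],
    [0,0,-0.6],
    [0,0,-0.8],
    [0,0,-0.8],
    [0,0,-0.6],
    [0,0,-0.4],
    [0,0,0],
    [0,0,0],
    [0,0,0],
  ],
  turn=[0,0,0,0,0,0,0,0,0],
)

```text
time: 9.65
ee_pos: [0.5706, 0.1892, 0.0246]
eef_rot: [0.669, 0.743, 0.001, 0.0]
ft_force: [-0.5, 0.0, 0.2]
width: 0.0005
grip_force: 0.0
```

```bash
cat >> h.py <<'E'
F=np.array([.5837,-.006])
def wedge(c,roi=(200,310,225,330)):
    P=pts(c);hsv=cv2.cvtColor(c["image"],cv2.COLOR_RGB2HSV);v=np.zeros(P.shape[:2],bool);v[roi[0]:roi[1],roi[2]:roi[3]]=1
    m=v&(c["z_map"]>0)&(hsv[...,0]<18)&(hsv[...,1]>140)&(hsv[...,2]>60)&(P[...,2]<.03)&(P[...,0]>.53)
    q=P[m];r=cv2.minAreaRect((q[:,:2]*1000).astype(np.float32));b=cv2.boxPoints(r)/1000-F
    ux=np.array([np.cos(a),np.sin(a)]);uy=np.array([-np.sin(a),np.cos(a)])
    return m.sum(),r,(np.c_[b@ux,b@uy]*1000).round(1)
E
python3 - <<'E'
from h import *
print(wedge(dict(np.load("top0.npz"))))
c=camera("top");save(c,"t2");print(wedge(c));s=read_state();print(s["ee_pos"],s["ft_force"])
c=camera("side");save(c,"s2");print(plane(c))
E
```

```text
(np.int64(1053), ((581.2218627929688, 103.58840942382812), (46.18806076049805, 125.11066436767578), 8.271738052368164), array([[-15.8, 170.9],
       [-11.4,  45.9],
       [ 34.7,  47.5],
       [ 30.3, 172.5]]))
(np.int64(1057), ((580.9542846679688, 104.00224304199219), (46.83441162109375, 125.4194107055664), 8.176543235778809), array([[-16.3, 171.5],
       [-12.1,  46.2],
       [ 34.8,  47.8],
       [ 30.5, 173.1]]))
[0.57055551 0.18925415 0.02457491] [ 0.15832077  1.46490464 -0.7552927 ]
(array([-0.01026503, -0.00886526,  0.07925538]), np.int64(2998), np.float64(0.07740767807142564))
```

Call:
step_arm(
  delta_pos=[
    [0,0,-0.5],
    [0,0,-0.5],
    [0,0,-0.3],
    [0,0,-0.2],
    [0,0,-0.1],
    [0,0,0],
    [0,0,0],
  ],
  turn=[0,0,0,0,0,0,0],
)

```text
time: 10.45
ee_pos: [0.5702, 0.1891, -0.0161]
eef_rot: [0.669, 0.743, 0.0, 0.0]
ft_force: [-0.9, 0.5, -0.4]
width: 0.0003
grip_force: 0.0
```

Run:
```python
from h import *
c=camera("side");cv2.imwrite("pics/s3.png",cv2.resize(c["image"][150:270,230:390],(800,600))[...,::-1])
P=pts(c);s=read_state();t=s["ee_pos"];print(t,s["ft_force"])
g=cv2.cvtColor(c["image"],cv2.COLOR_RGB2GRAY);d=P-t
m=(c["z_map"]>0)&(g<60)&(np.hypot(d[...,0],d[...,1])<.022)
print(m.sum(),np.percentile(P[...,2][m],[0,2,5,20]) if m.any() else "")
```

```text
[ 0.57023591  0.18916688 -0.01599862] [-0.49090407 -0.11622314 -0.68881218]
222 [0.01026431 0.01351023 0.01535962 0.0261723 ]
```

View pics/s3.png

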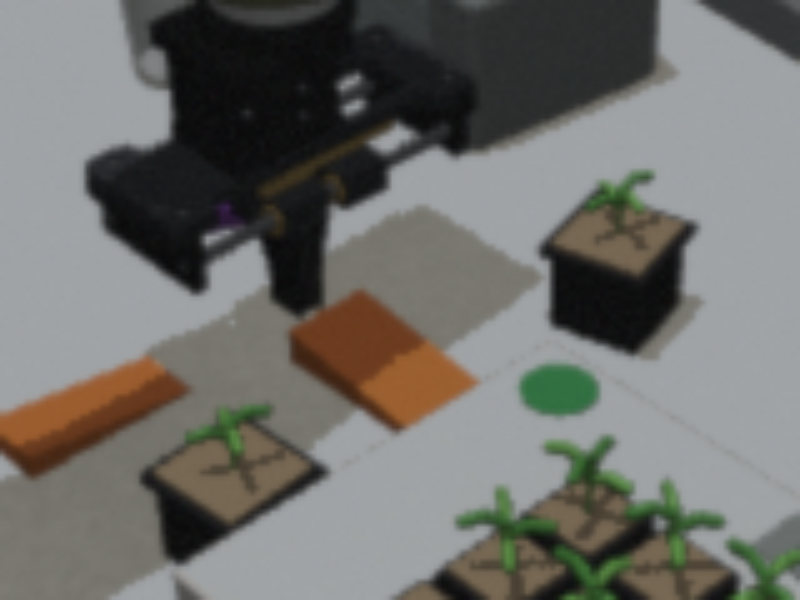

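The crop shows the fingertips just behind the wedge's thick end at (300,310), clear of both pots. I'll push towards the foot now.

Call:
step_arm(
  delta_pos=[
    [0.01,-0.2,0],
    [0.01,-0.2,0],
    [0.01,-0.3,0],
    [0.01,-0.3,0],
    [0.015,-0.3,0],
    [0.015,-0.3,0],
    [0.015,-0.3,0],
    [0.015,-0.3,0],
    [0.015,-0.3,0],
    [0.015,-0.3,0],
    [0,0,0],
    [0,0,0],
  ],
  turn=[0,0,0,0,0,0,0,0,0,0,0,0],
)

```text
time: 11.7
ee_pos: [0.5731, 0.1188, -0.0164]
eef_rot: [0.669, 0.743, -0.0, 0.0]
ft_force: [0.0, 0.5, 0.1]
width: 0.0004
grip_force: 0.0
```

Run:
```python
from h import *
c=camera("top");print(wedge(c));s=read_state();print(s["ee_pos"],s["ft_force"])
```

```text
(np.int64(524), ((580.7850341796875, 56.67152786254883), (46.47255325317383, 62.26797103881836), 6.237852573394775), array([[-19.3,  93.8],
       [-19.3,  31.5],
       [ 27.2,  31.5],
       [ 27.2,  93.7]]))
[ 0.57306177  0.11917745 -0.01647099] [-0.04410047  0.06086413  0.35762921]
```

The wedge is now aligned, about 4 mm off the foot line. Roughly 24 mm remain.

Call:
step_arm(
  delta_pos=[
    [0.01,-0.2,0],
    [0.01,-0.2,0],
    [0.01,-0.2,0],
    [0,0,0],
    [0,0,0],
  ],
  turn=[0,0,0,0,0],
)

```text
time: 12.25
ee_pos: [0.5739, 0.1038, -0.0163]
eef_rot: [0.669, 0.743, 0.0, 0.0]
ft_force: [-0.0, 0.2, 0.4]
width: 0.0006
grip_force: 0.0
```

Call:
step_arm(
  delta_pos=[
    [0.01,-0.1,0],
    [0,-0.06,0],
    [0,0,0],
    [0,0,0],
  ],
  turn=[0,0,0,0],
)

```text
time: 12.65
ee_pos: [0.5742, 0.1, -0.0164]
eef_rot: [0.669, 0.743, 0.0, 0.0]
ft_force: [0.1, 0.8, -0.9]
width: 0.0006
grip_force: 0.0
```

Call:
step_arm(
  delta_pos=[
    [0,-0.06,0],
    [0,0,0],
    [0,0,0],
  ],
  turn=[0,0,0],
)

```text
time: 12.95
ee_pos: [0.5742, 0.0985, -0.0164]
eef_rot: [0.669, 0.743, 0.0, 0.0]
ft_force: [-0.2, -0.5, 0.4]
width: 0.0006
grip_force: 0.0
```

Call:
step_arm(
  delta_pos=[
    [0,-0.05,0],
    [0,0,0],
    [0,0,0],
  ],
  turn=[0,0,0],
)

```text
time: 13.25
ee_pos: [0.5742, 0.0972, -0.0164]
eef_rot: [0.669, 0.743, 0.0, 0.0]
ft_force: [0.4, 0.5, 0.2]
width: 0.0005
grip_force: 0.0
```

Call:
step_arm(
  delta_pos=[
    [0,-0.05,0],
    [0,0,0],
    [0,0,0],
  ],
  turn=[0,0,0],
)

```text
time: 13.55
ee_pos: [0.5742, 0.0959, -0.0164]
eef_rot: [0.669, 0.743, 0.0, 0.0]
ft_force: [-0.8, -0.0, 0.8]
width: 0.0006
grip_force: 0.0
```

Call:
step_arm(
  delta_pos=[
    [0,-0.05,0],
    [0,0,0],
    [0,0,0],
  ],
  turn=[0,0,0],
)

```text
time: 13.85
ee_pos: [0.5742, 0.0947, -0.0164]
eef_rot: [0.669, 0.743, 0.0, 0.0]
ft_force: [0.5, -0.2, 0.8]
width: 0.0004
grip_force: 0.0
```

```bash
cat >> h.py <<'E'
def unit(c):
    P=pts(c);m=np.zeros(P.shape[:2],bool);m[200:330,300:460]=1
    m&=(c["z_map"]>0)&(P[...,2]>.06)&(P[...,2]<.09)
    return cv2.minAreaRect((P[m][:,:2]*1000).astype(np.float32))
E
python3 - <<'E'
from h import *
c=camera("top");print(wedge(c),unit(c));s=read_state();print(s["ee_pos"],s["ft_force"])
c=camera("side");print(plane(c));cv2.imwrite("pics/s4.png",cv2.resize(c["image"][150:270,250:410],(800,600))[...,::-1])
E
```

```text
(np.int64(291), ((580.0792846679688, 43.806427001953125), (45.82961654663086, 36.92585754394531), 6.47587251663208), array([[-21.2,  68.3],
       [-21. ,  31.3],
       [ 24.8,  31.5],
       [ 24.7,  68.5]])) ((508.17822265625, -105.88664245605469), (220.62184143066406, 318.660400390625), 6.323679447174072)
[ 0.57416842  0.09473209 -0.01638639] [-0.56644352 -1.0040865  -0.39258062]
(array([-0.00941638, -0.00835133,  0.07923226]), np.int64(3000), np.float64(0.0775132241346269))
```

View pics/s4.png

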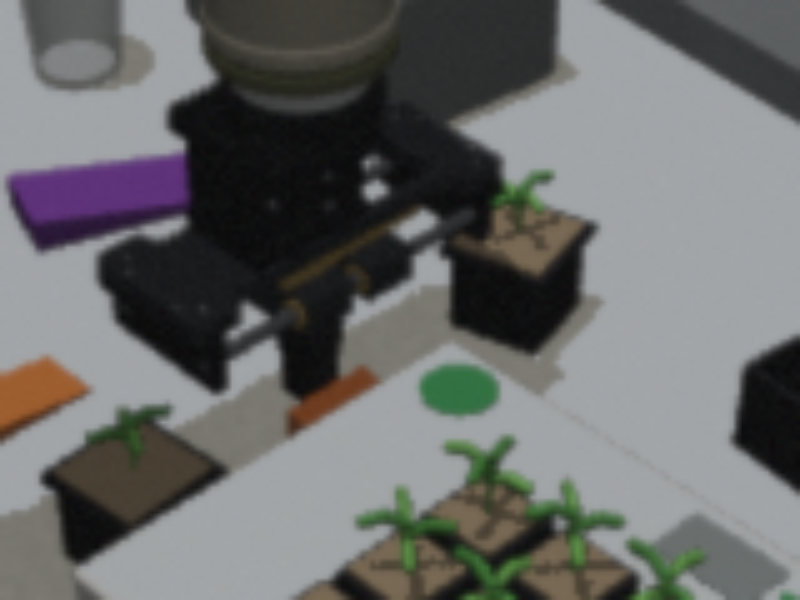

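The wedge is advancing in line and the unit hasn't moved. It should be close to the foot, so I'll continue in 1 mm steps.

Call:
step_arm(
  delta_pos=[
    [0,-0.04,0],
    [0,0,0],
    [0,0,0],
  ],
  turn=[0,0,0],
)

```text
time: 14.25
ee_pos: [0.5742, 0.0938, -0.0164]
eef_rot: [0.669, 0.743, 0.0, 0.0]
ft_force: [0.8, 0.2, -0.4]
width: 0.0005
grip_force: 0.1
```

Call:
step_arm(
  delta_pos=[
    [0,-0.04,0],
    [0,0,0],
    [0,0,0],
  ],
  turn=[0,0,0],
)

```text
time: 14.55
ee_pos: [0.5742, 0.0929, -0.0164]
eef_rot: [0.669, 0.743, 0.0, -0.0]
ft_force: [-0.6, 1.7, -0.2]
width: 0.0002
grip_force: 0.6
```

Call:
step_arm(
  delta_pos=[
    [0,-0.04,0],
    [0,0,0],
    [0,0,0],
  ],
  turn=[0,0,0],
)

```text
time: 14.85
ee_pos: [0.5741, 0.092, -0.0164]
eef_rot: [0.669, 0.743, 0.0, -0.0]
ft_force: [0.2, 2.1, -0.3]
width: 0.0003
grip_force: 1.2
```

Call:
step_arm(
  delta_pos=[
    [0,-0.04,0],
    [0,0,0],
    [0,0,0],
  ],
  turn=[0,0,0],
)

```text
time: 15.15
ee_pos: [0.5741, 0.091, -0.0164]
eef_rot: [0.669, 0.743, 0.0, -0.0]
ft_force: [0.1, 3.5, 0.6]
width: 0.0007
grip_force: 1.8
```

Call:
step_arm(
  delta_pos=[
    [0,-0.04,0],
    [0,0,0],
    [0,0,0],
  ],
  turn=[0,0,0],
)

```text
time: 15.45
ee_pos: [0.5742, 0.0901, -0.0164]
eef_rot: [0.669, 0.743, 0.0, -0.0]
ft_force: [-0.1, 4.6, 0.6]
width: 0.0004
grip_force: 2.3
```

Run:
```python
from h import *
f=[]
for n in ("side","side","side"):
    c=camera(n);s=read_state();f.append(s["ft_force"]);print(plane(c))
print(np.mean(f,0),s["ee_pos"],s["grip_force"])
```

```text
(array([-0.0084635 , -0.00701544,  0.07929786]), np.int64(3009), np.float64(0.0778067619435274))
(array([-0.00826864, -0.0065674 ,  0.07927565]), np.int64(3026), np.float64(0.0778503973422596))
(array([-0.00814047, -0.00702456,  0.07931593]), np.int64(2996), np.float64(0.07785128995935965))
[-0.66231196  4.81581533 -0.60739187] [ 0.57415312  0.09004449 -0.0163607 ] 2.4032633006572723
```

The wedge is snug: the push is 4.8 N and the spot has risen only about 0.35 mm. I'll back off, rise and return above the spot.

Call:
step_arm(
  delta_pos=[
    [0,0.1,0],
    [0,0.4,0],
    [0,0.7,0],
    [0,0,0.5],
    [0,0,0.8],
    [0,0,0.8],
    [0,0,0.8],
    [0,0,0.8],
    [0,0,0.4],
    [0.1,-0.7,0],
    [0.1,-0.8,0],
    [0.1,-0.8,0],
  ],
  turn=[0,0,0,0,0,0,0,0,0,0,0,0],
)

```text
time: 16.8
ee_pos: [0.5816, 0.0612, 0.0864]
eef_rot: [0.669, 0.743, -0.0, 0.0]
ft_force: [-0.8, -0.1, 0.6]
width: 0.0004
grip_force: 0.0
```

Call:
step_arm(
  delta_pos=[
    [0.08,-0.9,0],
    [0,-0.9,0],
    [0,-0.9,0],
    [0,0,0],
    [0,0,-0.4],
    [0,0,-0.4],
    [0,0,-0.2],
    [0,0,0],
    [0,0,0],
  ],
  turn=[0,0,0,0,0,0,0,0,0],
)

```text
time: 17.7
ee_pos: [0.5836, -0.0048, 0.0609]
eef_rot: [0.669, 0.743, -0.0, -0.0]
ft_force: [-0.5, 0.3, 0.3]
width: 0.0004
grip_force: 0.0
```

Run:
```python
from h import *
c=camera("side");print(plane(c));s=read_state();print(s["ee_pos"],s["ft_force"])
```

```text
(array([-0.0086119 , -0.00746128,  0.07930667]), np.int64(2985), np.float64(0.0777539140464024))
[ 0.58381676 -0.00491555  0.06123307] [-0.47196165 -0.42018498  0.08793392]
```

Call:
step_arm(
  delta_pos=[
    [0,0,-0.16],
    [0,0,-0.12],
    [0,0,-0.06],
    [0,0,0],
    [0,0,0],
  ],
  turn=[0,0,0,0,0],
)

```text
time: 18.25
ee_pos: [0.5837, -0.0052, 0.0526]
eef_rot: [0.669, 0.743, 0.0, 0.0]
ft_force: [-0.3, -0.8, 0.0]
width: 0.0004
grip_force: 0.0
```

Call:
step_arm(
  delta_pos=[
    [0,0,-0.05],
    [0,0,0],
    [0,0,0],
  ],
  turn=[0,0,0],
)

```text
time: 18.55
ee_pos: [0.5839, -0.0052, 0.0521]
eef_rot: [0.669, 0.743, 0.0, 0.0]
ft_force: [-3.1, -0.5, 6.7]
width: 0.0005
grip_force: 3.4
```

Call:
step_arm(
  delta_pos=[
    [0,0,-0.04],
    [0,0,0],
    [0,0,0],
  ],
  turn=[0,0,0],
)

```text
time: 18.85
ee_pos: [0.5841, -0.0051, 0.0519]
eef_rot: [0.669, 0.743, 0.001, 0.0]
ft_force: [-6.1, 1.1, 15.2]
width: 0.0001
grip_force: 7.6
```

It is pressing firmly at 15 N with hardly any give. I'll check that it holds level and steady.

Call:
step_arm(
  delta_pos=[
    [0,0,0],
    [0,0,0],
    [0,0,0],
    [0,0,0],
    [0,0,0],
    [0,0,0],
  ],
  turn=[0,0,0,0,0,0],
)

```text
time: 19.45
ee_pos: [0.584, -0.0052, 0.0519]
eef_rot: [0.669, 0.743, 0.001, 0.0]
ft_force: [-5.9, 0.4, 15.2]
width: 0.0004
grip_force: 7.5
```

Run:
```python
from h import *
c=camera("side");print(plane(c));s=read_state();print(s["ee_pos"],s["ft_force"])
c=camera("top");P=pts(c);U=uf(P)
print(wedge(c)[2].tolist(),unit(c),unit(dict(np.load("top0.npz"))));cv2.imwrite("pics/t5.png",c["image"][120:340,200:480,::-1])
```

```text
(array([-0.00982196, -0.00800086,  0.07919965]), np.int64(3009), np.float64(0.07748469125685788))
[ 0.58403226 -0.0051167   0.05187009] [-5.98715905 -0.62883668 15.0537103 ]
[[-18.0, 86.9], [-18.4, 82.1], [23.7, 78.7], [24.0, 83.5]] ((512.8497314453125, -150.09405517578125), (220.1038360595703, 229.73294067382812), 6.306692123413086) ((508.60052490234375, -105.7999267578125), (220.51695251464844, 318.1939697265625), 6.10158109664917)
```

View pics/t5.png

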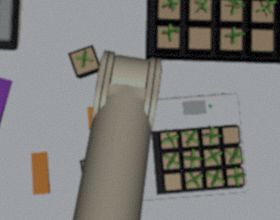

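The arm now hides the corner in the top crop; the rest of the scene looks undisturbed. The unit's top plane matches its starting level while carrying 15 N, so I'm handing in.

```bash
python3 -c "
from bench import *
print(close_job())"
```

```text
the job is handed in; nothing more can be done
None
```

The job is handed in, with no verdict returned: the unit rocked when first pressed (about 0.05 rad), the wedge now sits snug under the short foot, and the fingers were still pressing the green spot with about 15 N while the unit measured level.

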